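# Scrub out the rinsing cup at the jeweller's bench

### The job

Lift the long brush up past the sprung catch of its red clip and draw it out, then scrub the inside of the white cup with three full up-and-down strokes, each going down to the floor of the cup and back up until the bristles reach the rim but are still in the cup, without ramming, tipping or carrying off the cup. Then put the brush bristles down in the blue jar, let go of it, and leave everything else on the bench as it is.

Things in the scene. Friction and masses are not known exactly. Their poses are not given: they have to be found in the camera images.
- brush: Loose long brush, 200 mm, about 140 g, hanging upright in the red clip, bristles down. Origin: its bottom tip; +z up its axis. Straw-coloured bristle head 2 to 62 mm above the tip, 66 mm across, springy at every side (gives up to 14 mm) and tapered at both ends; it squeezes into and slides in the cup with 1 to 3 N. Steel stem 8 mm thick from 66 to 115 mm.
- brush_handle (a point): Point on the brush's axis 165 mm above its tip, on the round wooden handle (24 mm across, 131 to 200 mm above the tip): grip here from above, tool pointing down, from any side.
- brush_collar (a point): Point on the brush's axis 115 mm above its tip: underside of the black collar, 36 mm across, 16 mm high, its upper part a cone. The collar rests on the fork.
- rack: Tool rail fixed to the bench: base plate, two posts, an aluminium bar 250 mm long along its y, and a red fork (slot 12 mm wide, open towards the rack's -x, roughly towards the robot) that holds the brush. Origin: on the bench under the rail; z up. The brush hangs at rack x = -60 mm, y = 0, tip 30 mm above the bench. Nothing on it is over 168 mm high.
- rack_seat (a point): Point on the fork's top, 145 mm above the bench, under the brush's collar; axes as the rack's. Two brass sprung catches (at +y and -y) sit over the collar: lifting straight up slowly spreads them, 5 to 15 N; the collar is past them after 22 mm. Then, held 25 to 40 mm up, draw the brush level along the rack's -x; 70 mm clears fork, lip (10 mm high) and head.
- cup: Loose white stoneware cup, 68 mm outside, 56 mm inside diameter, 118 mm high, inner floor 6 mm above its underside, about 0.5 kg, standing open on the bench. Origin: centre of its underside; z up. It stands on the left or on the right of the bench, the blue jar on the other side.
- jar: Loose blue glazed drip jar, 96 mm outside, 86 mm inside diameter, 95 mm high, inner floor 8 mm above its underside, about 0.8 kg, empty and open. Origin: centre of its underside; z up. The brush let go in it leans on its rim.
- block: Bystander, to be left alone: black rubber polishing block, 70 x 150 x 32 mm, lying on the cork board.
- bowl: Bystander, to be left alone: stainless steel bowl, 170 mm across, 55 mm high.
- pot: Bystander, to be left alone: small lidded clear glass jar, 44 mm across, 40 mm high.
- anvil: Bystander, to be left alone: square steel bench block, 60 x 60 x 22 mm.
- hammer: Bystander, to be left alone: hammer lying flat.
- paddle: Bystander, to be left alone: spatula lying flat.
Not all that is in view belongs to the job. Leave any green or purple look-alike of the brush alone.

How it is judged:
By the outcome, as a careful person would: the job done as asked, in the order asked, and still so for the second after the job is handed in, with the robot touching nothing.
It also fails if it takes over 61 s, if anything falls off the work surface, if the arm or the gripper's body presses on something with over 40 N, if the wrist force passes 120 N, or if a joint passes its speed limit or range.

### The arm

A 6-joint arm with a two-finger parallel gripper is mounted at the origin on the work surface. World frame = base frame: x ahead of the robot, y to its left, z up, the work surface at z = 0. Lengths are in m, angles in rad, forces in N, time in s.
With the tool pointing down it reaches from about 0.35 to 0.975 m from the base axis. Payload 4.9 kg.
Tool frame: the origin (TCP) lies between the finger pads, 19 mm behind the fingertips; this is the grasp point; z points along the fingers, y is the line along which they close (so a half turn about z gives the same grasp; the last joint's range is limited). The gripper opens to 85 mm and grips with 20 to 120 N. Pads are 22 mm wide; open, the fingers measure 114 mm over their backs; the gripper's body (76 mm by 85 mm) begins 54 mm behind the grasp point. The pads swing forward as they close: fully open they stand 13 mm farther back than shut.
Start: joints at [1.074, 0.053, 1.613, -0, 1.476, -0.119], TCP at [0.231, 0.581, 0.25] pointing down, gripper open.
Joint ranges: [-3.01, 3.01], [-1.01, 2.22], [0.06, 2.58], [-1.02, 4.17], [0.09, 2.62], [-3.14, 3.14]. Speed limits (rad/s): [2.57, 2.57, 3.14, 3.14, 3.14, 3.14].

### API

Orientations are given as a rotation vector (axis times angle).
In Python, from station import get_obs, get_image, get_calibration, finish_job gives the robot as it stands.
- The arm moves only by the tool servo_tool, never from a script. Its argument "increments" is a list of rows, each a list of 5 numbers: the opening, from 0 (shut) to 1 (fully open), then the shift along the tool's x, y, z in mm, then the turn about the tool's z in degrees. In form: [[jaw, tx, ty, tz, spin], ...]. A call has 1 to 12 rows; each row shifts and turns the commanded pose from where the row before left it, along the tool's axes as they then stand; what a row does not reach is not made up. A row lasts 1/8 s, in which the tool goes at most 62.5 mm and 10.7 degrees, less where a joint would pass 70% of its speed; a pose out of reach is approached as far as the arm can. A call is refused whole if a number of a shift passes 62.5 or a number of a turn 10.7, either way. A call with a gripper value outside its range is refused whole. The fingers move at their own pace and stop on an object; "force" is the grip in N (left out, the last holds). Time passes only in rows, so rows that do not move let the fingers close. It gives the time, the measured TCP pose, the force, the opening and the grip force at its end, in the units of the state.
- get_obs(): the state, without advancing time (a new reading comes with each control period).
- get_image(name): name is "scene" or "top" or "wrist"; returns the picture (384x512x3 uint8, red, green, blue); there is no depth.
- get_calibration(name): a dict with "fx", "fy", "cx", "cy" (pixels), "R" (3x3) and "t" (3): a world point X has camera coordinates R X + t; the wrist camera has in their place "mount" (4x4, takes a point from camera to tool coordinates, whose origin is the TCP and whose axes are the flange's). Camera axes: x right, y down, z forward; pixel columns grow to the right and rows downward; lengths in m; the calibration is good to about 2 mm. A picture is of the moment at which its call begins: read the wrist's pose just before it. get_calibration takes no time and is no camera call.
- finish_job(): hands the job in; it is judged then, once.
The state is a dict: "t": time; "q": joint angles; "dq": joint speeds; "effort": joint torques, N m; "tool_pos": TCP position; "tool_rot": TCP orientation; "contact_force": force on the tool from outside, world axes, zero at the start; "wrist_torque": the same for the moment, N m; "opening": finger opening in m; "grip_force": force on a finger pad.
Only numpy, scipy, OpenCV 4.12 (cv2) and the standard library are available. Lean on these libraries where they do the work, as an engineer would, in place of code of your own. Each camera call takes 0.05 s, during which the arm holds its last target. There are 200 camera calls.

## Working session

There is one attempt and no reset: what is moved stays moved. The work goes in short steps, Python scripts to look and compute and a tool call to move; the robot and the scene stay as the last step left them, time stands still between calls to the robot, and variables do not carry over. Pictures are saved under pics/ and viewed, at most 13 in all, crops included, and the job is handed in when it is done.

Besides the shell and the picture viewer there is one more tool, called as a command line: name --pt "numbers of a row" for each row, then --argument value for the rest. servo_tool: Moves the arm, as the interface text tells. Its arguments: {"type":"object","properties":{"increments":{"type":"array"},"force":{"type":"number"}},"required":["increments"]}

```bash
mkdir -p pics; cat > h.py <<'E'
import numpy as np, cv2
from station import get_obs, get_image, get_calibration, finish_job
def ray(name,u,v):
    c=get_calibration(name);R=np.array(c["R"]);t=np.array(c["t"])
    return -R.T@t, R.T@np.array([(u-c["cx"])/c["fx"],(v-c["cy"])/c["fy"],1])
def at_z(name,u,v,z):
    o,d=ray(name,u,v); return o+d*(z-o[2])/d[2]
def proj(name,X):
    c=get_calibration(name);p=np.array(c["R"])@np.array(X)+np.array(c["t"])
    return np.array([c["fx"]*p[0]/p[2]+c["cx"],c["fy"]*p[1]/p[2]+c["cy"]])
E
python3 - <<'E'
from h import *
o=get_obs();print(o["t"],o["tool_pos"],o["tool_rot"],o["opening"])
for n in("scene","top"):
    im=get_image(n)[:,:,::-1];cv2.imwrite(f"pics/{n}_raw.png",im)
    cv2.imwrite(f"pics/{n}1.png",cv2.resize(im,(800,600),interpolation=cv2.INTER_CUBIC))
    c=get_calibration(n);print(n,c["fx"],ray(n,256,192))
print(get_calibration("wrist"))
E
```

```text
0.0 [0.23026616 0.58041834 0.24877277] [-5.89778971e-01 -3.08512370e+00  3.05865927e-03] 0.08574451586279161
scene 368.0476523447686 (array([ 1.31600164, -0.50503687,  0.75273187]), array([-0.7175003 ,  0.44496928, -0.53595971]))
top 455.3951167268166 (array([3.12039616e-01, 1.52449405e-03, 1.73865885e+00]), array([ 0.09703424, -0.00865141, -0.99535876]))
{'fx': 280.33470917764464, 'fy': 280.33470917764464, 'cx': 256.1804996594999, 'cy': 192.99815730973071, 'mount': array([[-6.76108644e-04, -9.51567157e-01, -3.07440219e-01,
         7.91793065e-02],
       [ 9.99999704e-01, -5.30498702e-04, -5.57192233e-04,
        -5.18246294e-04],
       [ 3.67109192e-04, -3.07440505e-01,  9.51567234e-01,
        -1.23653827e-01],
       [ 0.00000000e+00,  0.00000000e+00,  0.00000000e+00,
         1.00000000e+00]])}
```

View pics/scene1.png

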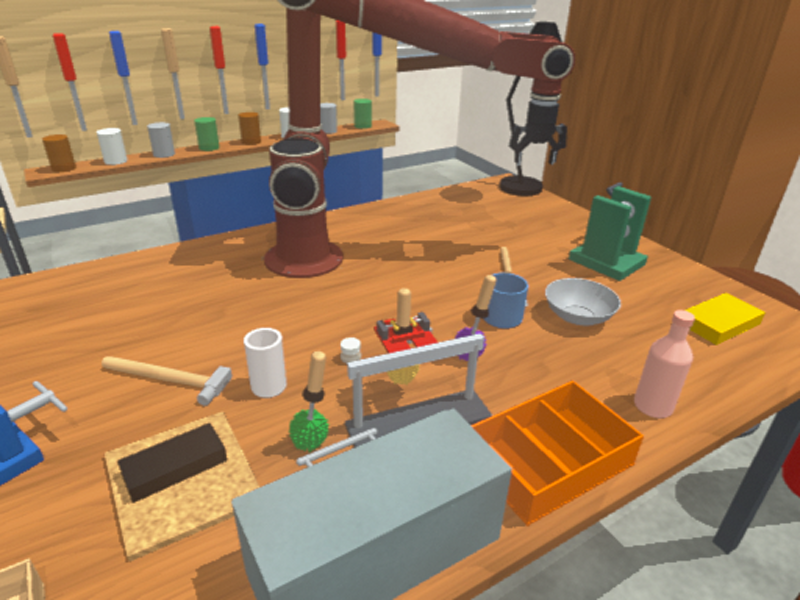

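View pics/top1.png

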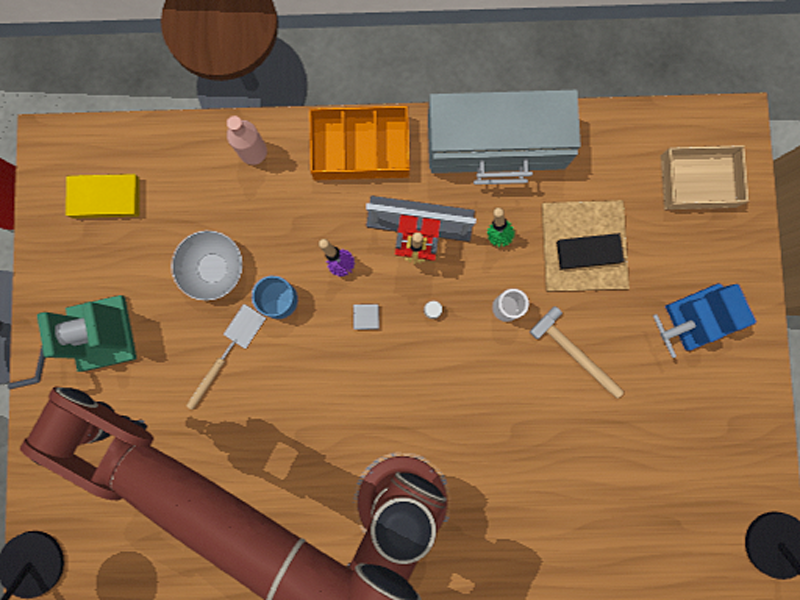

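The scene picture shows the wooden-handled brush in the red clip at (404,305). In the top view the possible mix-ups are:
- red-clip brush, straw-coloured, at (418,238): the target
- green one at (500,230)
- purple one at (335,255)

The white cup is at (511,305) and the blue jar at (275,297). Next I'll take one close crop.

```bash
python3 - <<'E'
from h import *
a=cv2.imread("pics/top_raw.png")[118:212,150:350]
b=cv2.imread("pics/scene_raw.png")[170:260,150:350]
a=cv2.resize(a,None,fx=4,fy=3.2*1.0,interpolation=cv2.INTER_CUBIC) if 0 else cv2.resize(a,(800,376),interpolation=cv2.INTER_CUBIC)
cv2.imwrite("pics/topcrop.png",a)
b=cv2.resize(b,(800,360),interpolation=cv2.INTER_CUBIC);cv2.imwrite("pics/scenecrop.png",b)
E
```

```text
(no output)
```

View pics/topcrop.png

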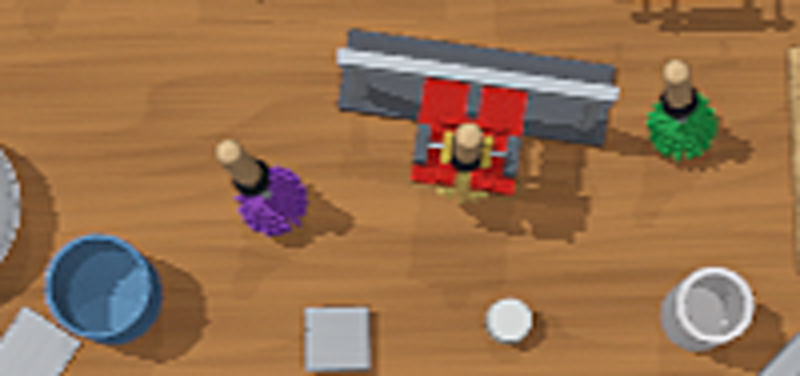

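View pics/scenecrop.png

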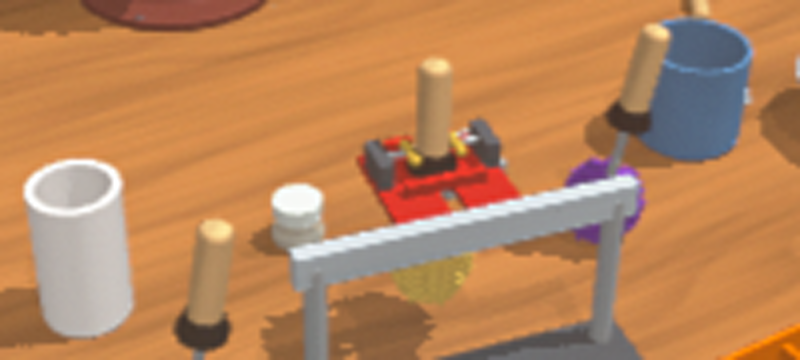

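The crop confirms the target. It has straw bristles under the red fork, its handle top is at crop (469,132), and the brass catches sit on either side. The cup rim centre is at (715,306), the jar rim centre at (104,289), and the rail ends are at (339,56) and (618,93).

```bash
python3 - <<'E'
from h import *
T=lambda u,v,z: at_z("top",150+(u+.5)/4-.5,118+(v+.5)/4-.5,z)
S=lambda u,v,z: at_z("scene",150+(u+.5)/4-.5,170+(v+.5)/4-.5,z)
p=lambda *a: print(*[np.round(x,4) if not isinstance(x,str) else x for x in a])
p("brush top",T(469,132,.23),S(435,65,.23))
p("cup",T(715,306,.118),S(73,187,.118),"diam",T(677,306,.118)-T(753,306,.118))
p("jar",T(104,289,.095),S(700,46,.095),"diam",T(46,289,.095)-T(161,289,.095))
a,b=T(339,56,.165),T(618,93,.165);d=a-b;p("rail",a,b,np.linalg.norm(d),"yaw deg",np.degrees(np.arctan2(-d[0],d[1])))
p("purple top",T(229,151,.2),"pot",T(510,320,.04),"anvil",T(338,338,.022),"green",T(677,70,.2))
E
```

```text
brush top [ 0.5977 -0.0521  0.23  ] [ 0.5927 -0.0494  0.23  ]
cup [ 0.4552 -0.2706  0.118 ] [ 0.4553 -0.2686  0.118 ] diam [0.0019 0.0677 0.    ]
jar [0.4882 0.2788 0.095 ] [0.4916 0.2895 0.095 ] diam [0.0029 0.1045 0.    ]
rail [0.6812 0.0578 0.165 ] [ 0.641  -0.1862  0.165 ] 0.2473 yaw deg -9.3498
purple top [0.5928 0.1528 0.2   ] pot [ 0.4543 -0.0916  0.04  ] anvil [0.4433 0.0703 0.022 ] green [ 0.6523 -0.2335  0.2   ]
```

servo_tool --pt "1 0 0 -17 -7.2" --pt "1 0 0 -17 -7.2" --pt "1 0 0 -17 -7.2" --pt "1 -14 -24 0 0" --pt "1 -28 -48 0 0" --pt "1 -28 -48 0 0" --pt "1 -28 -48 0 0" --pt "1 -28 -48 0 0" --pt "1 -28 -48 0 0" --pt "1 -28 -48 0 0" --pt "1 -28 -48 0 0" --pt "1 -28 -48 0 0" --force 60

```text
t: 1.6
tool_pos: [0.4686, 0.171, 0.3006]
tool_rot: [-0.001, -3.141, -0.0]
contact_force: [1.2, 1.1, 0.3]
opening: 0.0851
grip_force: 0.0
```

servo_tool --pt "1 -28 -48 0 0" --pt "1 -28 -48 0 0" --pt "1 -28 -48 0 0" --pt "1 -28 -48 0 0" --pt "1 -17 -31 0 0" --pt "1 0 0 0 0" --pt "1 0 0 0 0"

```text
t: 2.48
tool_pos: [0.5966, -0.0499, 0.3005]
tool_rot: [-0.001, -3.14, -0.001]
contact_force: [0.4, 0.1, -0.1]
opening: 0.0856
grip_force: 0.0
```

```bash
cat >> h.py <<'E'
from scipy.spatial.transform import Rotation as Ro
def wray(u,v,o):
    c=get_calibration("wrist");M=np.array(c["mount"]);R=Ro.from_rotvec(o["tool_rot"]).as_matrix()
    d=R@M[:3,:3]@np.array([(u-c["cx"])/c["fx"],(v-c["cy"])/c["fy"],1]);p=np.array(o["tool_pos"])+R@M[:3,3]
    return p,d
def wat(u,v,z,o):
    p,d=wray(u,v,o); return p+d*(z-p[2])/d[2]
E
python3 - <<'E'
from h import *
o=get_obs();im=get_image("wrist")[:,:,::-1];cv2.imwrite("pics/w1.png",cv2.resize(im,(800,600),interpolation=cv2.INTER_CUBIC))
print(o["q"])
E
```

```text
[-2.07831329e-01 -3.36515125e-02  1.61626269e+00  4.60187533e-04
  1.56026966e+00 -1.77795413e+00]
```

View pics/w1.png

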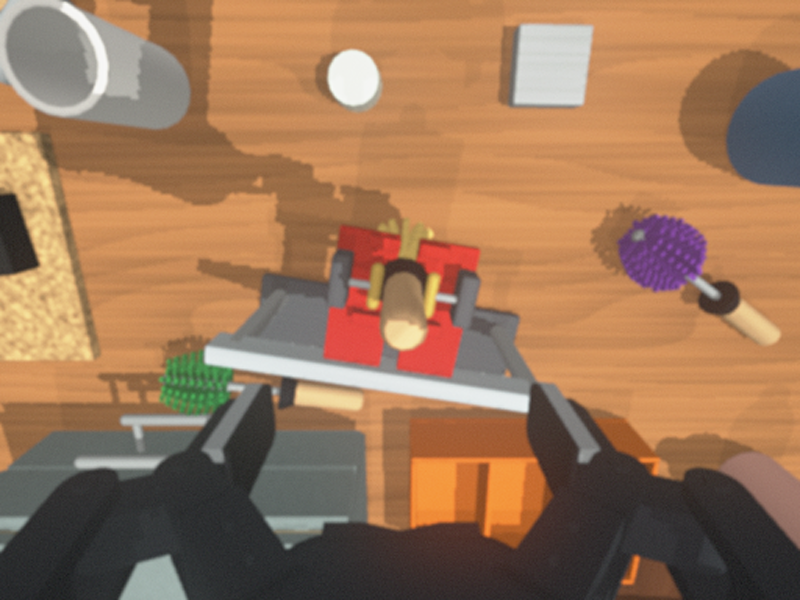

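In the wrist view the handle top is at (404,333), the collar at (405,272) and the catches at (375,287) and (432,297). The cup rim is at the upper left, about (52,56), and the bar's front edge runs from (213,340) to (536,387).

```bash
python3 - <<'E'
from h import *
o=get_obs();W=lambda u,v,z:np.round(wat((u+.5)*.64-.5,(v+.5)*.64-.5,z,o),4)
print("top",W(404,333,.23),"cup",W(52,56,.118))
a,b=W(536,387,.165),W(213,340,.165);d=a-b;print(a,b,np.linalg.norm(d),np.degrees(np.arctan2(-d[0],d[1])))
print("collar",W(405,268,.153),"catch mid",W(403.5,292,.16))
E
```

```text
top [ 0.5956 -0.0482  0.23  ] cup [ 0.4552 -0.2667  0.118 ]
[0.6603 0.04   0.165 ] [ 0.6265 -0.17    0.165 ] 0.2127027033208558 -9.143474353646559
collar [ 0.5822 -0.047   0.153 ] catch mid [ 0.596 -0.048  0.16 ]
```

servo_tool --pt "1 0 1 15 0" --pt "1 0 0.4 25 0" --pt "1 0 0 25 0" --pt "1 0 0 20 0" --pt "1 0 0 15 0" --pt "1 0 0 4 0" --pt "0.6 0 0 0 0" --pt "0.2 0 0 0 0" --pt "0 0 0 0 0" --pt "0 0 0 0 0" --pt "0 0 0 0 0" --force 60

```text
t: 3.9
tool_pos: [0.5975, -0.0489, 0.198]
tool_rot: [0.001, 3.14, -0.0]
contact_force: [-0.5, 0.5, 4.5]
opening: 0.0228
grip_force: 58.9
```

servo_tool --pt "0 0 0 -2 0" --pt "0 0 0 -2 0" --pt "0 0 0 -2 0" --pt "0 0 0 -2 0" --pt "0 0 0 -2 0" --pt "0 0 0 -2 0" --pt "0 0 0 -2 0" --pt "0 0 0 -2 0" --pt "0 0 0 -2 0" --pt "0 0 0 -2 0" --pt "0 0 0 -2 0" --pt "0 0 0 -2 0" --force 80

```text
t: 5.4
tool_pos: [0.5971, -0.0491, 0.2214]
tool_rot: [0.001, 3.141, -0.0]
contact_force: [0.4, -1.0, -2.2]
opening: 0.0222
grip_force: 79.3
```

servo_tool --pt "0 0 0 -2 0" --pt "0 0 0 -2 0" --pt "0 0 0 -2 0" --pt "0 0 0 -2 0" --pt "0 0 0 0 0"

```text
t: 6.02
tool_pos: [0.5971, -0.049, 0.2293]
tool_rot: [0.001, 3.141, -0.0]
contact_force: [-0.2, -0.2, -1.7]
opening: 0.0222
grip_force: 79.3
```

servo_tool --pt "0 4 0.6 0 0" --pt "0 7.9 1.3 0 0" --pt "0 7.9 1.3 0 0" --pt "0 7.9 1.3 0 0" --pt "0 7.9 1.3 0 0" --pt "0 7.9 1.3 0 0" --pt "0 7.9 1.3 0 0" --pt "0 7.9 1.3 0 0" --pt "0 7.9 1.3 0 0" --pt "0 7.9 1.3 0 0" --pt "0 7.9 1.3 0 0" --pt "0 5 0.8 0 0"

```text
t: 7.52
tool_pos: [0.5086, -0.0344, 0.229]
tool_rot: [0.001, 3.141, -0.0]
contact_force: [1.0, -0.1, -1.5]
opening: 0.0224
grip_force: 79.3
```

```bash
python3 - <<'E'
from h import *
o=get_obs();print(o["tool_pos"],o["contact_force"],o["wrist_torque"])
im=get_image("scene")[:,:,::-1];cv2.imwrite("pics/s2.png",cv2.resize(im[140:290,140:340],(800,600),interpolation=cv2.INTER_CUBIC))
p=o["tool_pos"]
for h in(0,60,115,131,165,200):print(h,(proj("scene",[p[0],p[1],p[2]-.168+h/1000])-[140,140])*4)
E
```

```text
[ 0.50856059 -0.03443737  0.22902264] [ 0.97790316 -0.06769812 -1.46570112] [-0.03119789 -0.00246534  0.04646755]
0 [428.6985169  312.91286785]
60 [429.43202295 249.73286598]
115 [430.14175328 188.60076842]
131 [430.35535626 170.2022332 ]
165 [430.82049645 130.13772572]
200 [431.31595921  87.46140677]
```

View pics/s2.png

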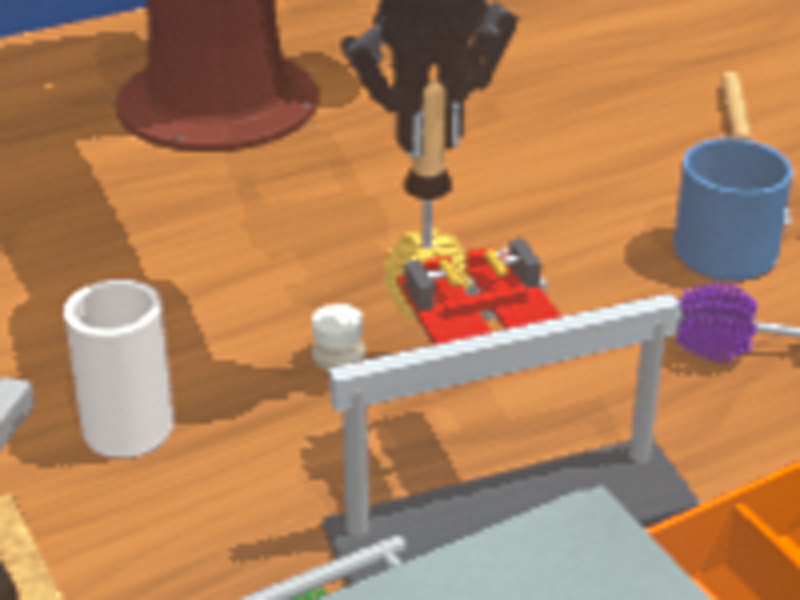

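The picture shows the brush in the gripper and clear of the fork, with the collar at (428,188), as predicted. It may lean slightly. I'll raise it and go above the cup, then check there.

servo_tool --pt "0 0 0 -10 0" --pt "0 0 0 -25 0" --pt "0 0 0 -25 0" --pt "0 3 -14 -20 0" --pt "0 8 -35 -8 0" --pt "0 10 -45 0 0" --pt "0 11 -45 0 0" --pt "0 10 -45 0 0" --pt "0 7 -32 0 0" --pt "0 4 -18 0 0" --pt "0 0 0 0 0" --pt "0 0 0 0 0"

```text
t: 9.07
tool_pos: [0.4561, -0.2678, 0.3171]
tool_rot: [0.0, 3.141, 0.001]
contact_force: [0.4, -0.1, -0.6]
opening: 0.0221
grip_force: 79.4
```

```bash
python3 - <<'E'
from h import *
o=get_obs();print(o["t"],o["tool_pos"],o["contact_force"],o["q"][0],o["q"][5])
w=get_image("wrist")[:,:,::-1];s=get_image("scene")[:,:,::-1];t=get_image("top")[:,:,::-1]
cv2.imwrite("pics/w3r.png",w);cv2.imwrite("pics/s3r.png",s);cv2.imwrite("pics/t3r.png",t)
A=cv2.resize(w[60:360,100:400],(400,400),interpolation=cv2.INTER_CUBIC)
A=cv2.resize(w[:, 90:410],(480,576),interpolation=cv2.INTER_CUBIC)
B=cv2.resize(s[140:284,130:210],(320,576),interpolation=cv2.INTER_CUBIC)
cv2.imwrite("pics/v3.png",np.hstack([A,B]))
p=o["tool_pos"]
for h in(0,62,115,131,165,200):print(h,(proj("scene",[p[0],p[1],p[2]-.168+h/1000])-[130,140])*4+[480,0])
E
```

```text
9.075 [ 0.45605776 -0.26783708  0.31711188] [ 0.36928449 -0.09267377 -0.55267866] -0.6720234921071021 -2.242744772573156
0 [628.27154408 270.35512935]
62 [618.72073335 196.3848573 ]
115 [610.05111334 129.23933752]
131 [607.33585188 108.20985273]
165 [601.40639174  62.28665392]
200 [595.06504776  13.17344744]
```

View pics/v3.png

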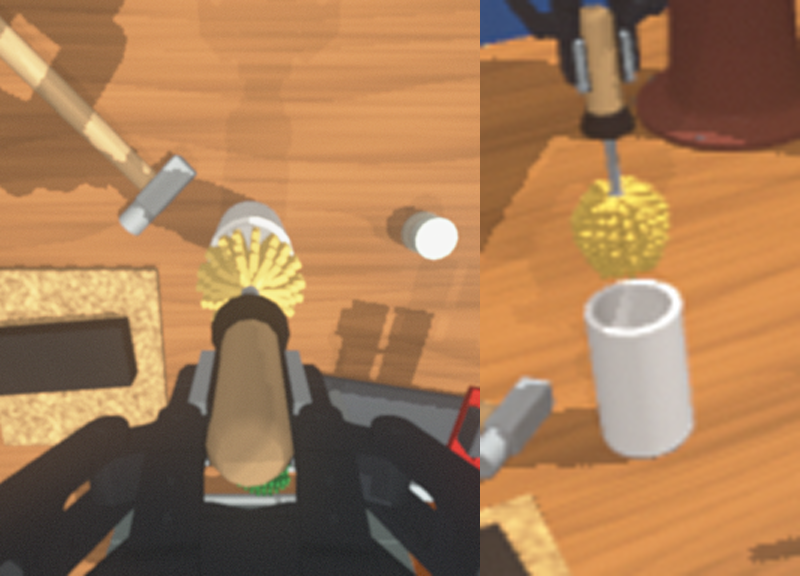

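In the scene half of the picture, the head spans x 570 to 670 (centre 620), the rim centre is at (633,307) and the collar is at (607,128). In the wrist half, the head, cup and collar all line up at x = 250 to 251, so the sideways fit is good.

```bash
python3 - <<'E'
from h import *
P=lambda X:(proj("scene",X)-[130,140])*4+[480,0]+1.5
print("rim pred",P([.4553,-.2685,.118]),"inc x+10mm",P([.4653,-.2685,.118]),"y+10",P([.4553,-.2585,.118]))
print("head pred",P([.456,-.2678,.317-.168+.032]))
c=get_calibration("scene");u,v=(633-480-1.5)/4+130,(307-1.5)/4+140
print("rim",at_z("scene",u,v,.118))
E
```

```text
rim pred [633.09846884 306.97288335] inc x+10mm [637.86621835 314.17884771] y+10 [646.37767849 302.98135004]
head pred [624.95879633 234.34652497]
rim [ 0.45529711 -0.26857282  0.118     ]
```

```bash
python3 - <<'E'
from h import *
o=get_obs();c=get_calibration("wrist");M=np.array(c["mount"])
def pw(x):
    p=np.linalg.inv(M)@np.append(x,1);return ((np.array([c["fx"]*p[0]/p[2]+c["cx"],c["fy"]*p[1]/p[2]+c["cy"]])-[90,0])*1.5).round(0)
for a in(0,2,4,6):
    s,k=np.sin(np.radians(a)),np.cos(np.radians(a))
    f=lambda h,r=0:pw([(168-h)/1000*s+r/1000*k,0,(168-h)/1000*k-r/1000*s])
    print(a,"collar front",f(119,18),"head top-front",f(40,31),f(32,33),f(50,28),"handle top back",f(200,-12))
E
```

```text
0 collar front [250. 302.] head top-front [250. 238.] [250. 232.] [250. 246.] handle top back [251. 504.]
2 collar front [250. 299.] head top-front [250. 231.] [250. 225.] [250. 239.] handle top back [251. 506.]
4 collar front [250. 295.] head top-front [250. 224.] [250. 217.] [250. 233.] handle top back [251. 507.]
6 collar front [250. 292.] head top-front [250. 217.] [250. 210.] [250. 226.] handle top back [251. 509.]
```

The brush leans about 3° towards the robot, which puts the head centre about 6 mm short in x. I'll correct with tx −6 and then descend gently.

servo_tool --pt "0 -3 -0.5 0 0" --pt "0 -3 0 5 0" --pt "0 0 0 10 0" --pt "0 0 0 10 0" --pt "0 0 0 6 0" --pt "0 0 0 6 0" --pt "0 0 0 6 0" --pt "0 0 0 6 0" --pt "0 0 0 6 0" --pt "0 0 0 6 0" --pt "0 0 0 6 0" --pt "0 0 0 6 0" --force 90

```text
t: 10.72
tool_pos: [0.4618, -0.2689, 0.2435]
tool_rot: [-0.001, -3.141, -0.0]
contact_force: [-0.5, 1.6, -1.8]
opening: 0.0223
grip_force: 88.1
```

servo_tool --pt "0 0 0 6 0" --pt "0 0 0 7 0" --pt "0 0 0 7 0" --pt "0 0 0 7 0" --pt "0 0 0 7 0" --pt "0 0 0 7 0" --pt "0 0 0 7 0" --pt "0 0 0 6 0" --pt "0 0 0 4 0" --pt "0 0 0 3 0" --pt "0 0 0 1 0" --pt "0 0 0 0 0"

```text
t: 12.22
tool_pos: [0.4618, -0.2689, 0.1818]
tool_rot: [-0.001, -3.141, -0.0]
contact_force: [-0.7, 0.9, -2.7]
opening: 0.0224
grip_force: 88.0
```

servo_tool --pt "0 0 0 1 0" --pt "0 0 0 1 0" --pt "0 0 0 1 0" --pt "0 0 0 0 0"

```text
t: 12.72
tool_pos: [0.4619, -0.269, 0.1789]
tool_rot: [0.001, 3.142, -0.0]
contact_force: [-0.6, 0.5, -2.1]
opening: 0.0222
grip_force: 88.0
```

servo_tool --pt "0 0 0 1 0" --pt "0 0 0 1 0" --pt "0 0 0 1 0" --pt "0 0 0 0 0"

```text
t: 13.22
tool_pos: [0.4618, -0.2689, 0.1758]
tool_rot: [-0.001, -3.141, -0.0]
contact_force: [-0.4, 0.3, -1.1]
opening: 0.0218
grip_force: 88.0
```

```bash
python3 - <<'E'
from h import *
o=get_obs();print(o["t"],o["tool_pos"],o["contact_force"],o["wrist_torque"])
s=get_image("scene")[:,:,::-1];w=get_image("wrist")[:,:,::-1]
B=cv2.resize(s[140:284,110:210],(400,576),interpolation=cv2.INTER_CUBIC);A=cv2.resize(w[:,110:376],(400,576),interpolation=cv2.INTER_CUBIC)
cv2.imwrite("pics/v4.png",np.hstack([A,B]))
p=o["tool_pos"]
for h in(115,131,165,200):print(h,(proj("scene",[p[0],p[1],p[2]-.168+h/1000])-[110,140])*4+[401.5,1.5])
E
```

```text
13.225 [ 0.46177431 -0.26893795  0.17577415] [-0.37569705  0.34110163 -1.05497119] [0.06526929 0.10493769 0.0360199 ]
115 [634.89964481 306.43192023]
131 [632.55586833 288.23791826]
165 [627.44704878 248.57975367]
200 [621.99758851 206.27730206]
```

View pics/v4.png

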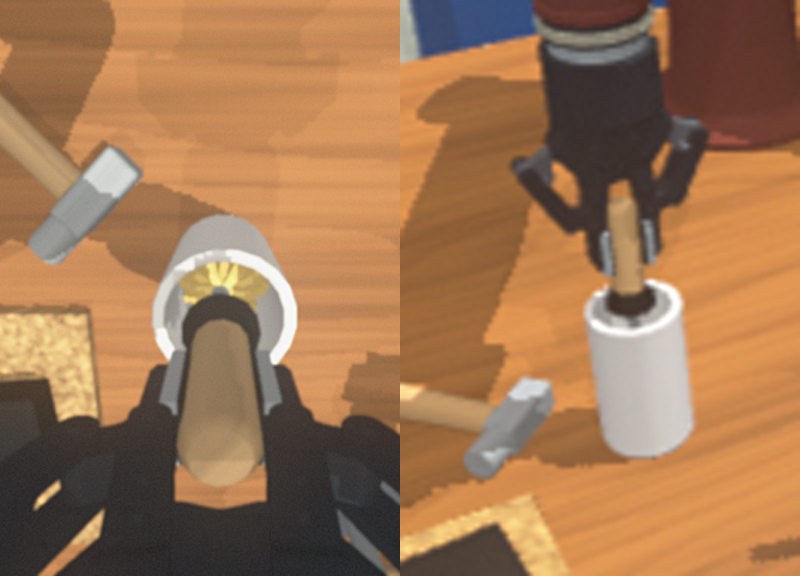

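The brush is in the cup with the collar just at the rim, and the cup is still upright at (640,370). There is no floor contact yet, so I'll go on in 1 mm steps.

servo_tool --pt "0 0 0 1 0" --pt "0 0 0 0 0"

```text
t: 13.58
tool_pos: [0.4618, -0.269, 0.1749]
tool_rot: [-0.001, -3.142, 0.0]
contact_force: [-0.5, 0.2, -1.1]
opening: 0.022
grip_force: 88.0
```

servo_tool --pt "0 0 0 1 0" --pt "0 0 0 0 0"

```text
t: 13.82
tool_pos: [0.4618, -0.269, 0.1739]
tool_rot: [-0.001, -3.142, -0.0]
contact_force: [0.1, 0.9, -2.6]
opening: 0.022
grip_force: 88.0
```

servo_tool --pt "0 0 0 1 0" --pt "0 0 0 0 0"

```text
t: 14.08
tool_pos: [0.4621, -0.2691, 0.1735]
tool_rot: [0.001, 3.141, -0.0]
contact_force: [-0.5, 1.2, 2.4]
opening: 0.0227
grip_force: 88.4
```

servo_tool --pt "0 0 0 1 0" --pt "0 0 0 0 0"

```text
t: 14.32
tool_pos: [0.4623, -0.2692, 0.1733]
tool_rot: [0.001, 3.141, -0.001]
contact_force: [-0.9, 2.5, 5.5]
opening: 0.0219
grip_force: 88.9
```

Floor contact comes at TCP z of about 0.1735, with 5 N, so the brush has not slipped in the grip. Next is up stroke 1 (72 mm), then down.

servo_tool --pt "0 0 0 -3 0" --pt "0 0 0 -7 0" --pt "0 0 0 -7 0" --pt "0 0 0 -7 0" --pt "0 0 0 -7 0" --pt "0 0 0 -7 0" --pt "0 0 0 -7 0" --pt "0 0 0 -7 0" --pt "0 0 0 -7 0" --pt "0 0 0 -7 0" --pt "0 0 0 -6 0" --pt "0 0 0 0 0"

```text
t: 15.82
tool_pos: [0.4622, -0.2692, 0.245]
tool_rot: [0.001, 3.14, -0.001]
contact_force: [-0.2, 0.7, -1.2]
opening: 0.022
grip_force: 88.2
```

servo_tool --pt "0 0 0 4 0" --pt "0 0 0 8 0" --pt "0 0 0 8 0" --pt "0 0 0 8 0" --pt "0 0 0 8 0" --pt "0 0 0 8 0" --pt "0 0 0 8 0" --pt "0 0 0 8 0" --pt "0 0 0 6 0" --pt "0 0 0 3 0" --pt "0 0 0 2 0" --pt "0 0 0 0 0"

```text
t: 17.32
tool_pos: [0.462, -0.269, 0.1735]
tool_rot: [0.001, 3.141, -0.0]
contact_force: [-1.3, 0.7, 1.5]
opening: 0.0222
grip_force: 88.7
```

servo_tool --pt "0 0 0 1 0" --pt "0 0 0 0 0"

```text
t: 17.58
tool_pos: [0.4623, -0.2691, 0.1734]
tool_rot: [0.001, 3.141, -0.001]
contact_force: [-2.8, 2.2, 4.8]
opening: 0.0216
grip_force: 89.1
```

servo_tool --pt "0 0 0 -3 0" --pt "0 0 0 -7 0" --pt "0 0 0 -7 0" --pt "0 0 0 -7 0" --pt "0 0 0 -7 0" --pt "0 0 0 -7 0" --pt "0 0 0 -7 0" --pt "0 0 0 -7 0" --pt "0 0 0 -7 0" --pt "0 0 0 -7 0" --pt "0 0 0 -6 0" --pt "0 0 0 0 0"

```text
t: 19.08
tool_pos: [0.4622, -0.2692, 0.245]
tool_rot: [0.001, 3.14, -0.001]
contact_force: [-0.6, -0.4, -0.2]
opening: 0.0225
grip_force: 88.2
```

servo_tool --pt "0 0 0 4 0" --pt "0 0 0 8 0" --pt "0 0 0 8 0" --pt "0 0 0 8 0" --pt "0 0 0 8 0" --pt "0 0 0 8 0" --pt "0 0 0 8 0" --pt "0 0 0 8 0" --pt "0 0 0 6 0" --pt "0 0 0 3 0" --pt "0 0 0 3 0" --pt "0 0 0 0 0"

```text
t: 20.58
tool_pos: [0.4623, -0.2692, 0.1734]
tool_rot: [0.001, 3.141, -0.001]
contact_force: [-1.2, 1.6, 3.3]
opening: 0.0224
grip_force: 89.0
```

servo_tool --pt "0 0 0 -3 0" --pt "0 0 0 -7 0" --pt "0 0 0 -7 0" --pt "0 0 0 -7 0" --pt "0 0 0 -7 0" --pt "0 0 0 -7 0" --pt "0 0 0 -7 0" --pt "0 0 0 -7 0" --pt "0 0 0 -7 0" --pt "0 0 0 -7 0" --pt "0 0 0 -6 0" --pt "0 0 0 0 0"

```text
t: 22.08
tool_pos: [0.4622, -0.2692, 0.245]
tool_rot: [0.001, 3.14, -0.001]
contact_force: [-0.3, 1.3, -0.7]
opening: 0.0222
grip_force: 88.2
```

servo_tool --pt "0 0 0 -5 0" --pt "0 0 0 -5 0" --pt "0 0 0 -5 0" --pt "0 0 0 -5 0" --pt "0 0 0 -5 0" --pt "0 0 0 -6 0" --pt "0 0 0 -8 0" --pt "0 0 0 -12 0" --pt "0 0 0 -12 0" --pt "0 0 0 -12 0" --pt "0 0 0 -5 0" --pt "0 0 0 0 0"

```text
t: 23.58
tool_pos: [0.462, -0.2691, 0.3245]
tool_rot: [0.001, 3.141, -0.001]
contact_force: [-0.3, 0.3, -1.8]
opening: 0.0221
grip_force: 88.2
```

```bash
python3 - <<'E'
from h import *
s=get_image("scene")[:,:,::-1];t=get_image("top")[:,:,::-1]
cv2.imwrite("pics/t5r.png",t)
A=cv2.resize(t[165:215,145:200],(440,400),interpolation=cv2.INTER_CUBIC)
B=cv2.resize(s[160:222,300:345],(290,400),interpolation=cv2.INTER_CUBIC)
C=cv2.resize(s[130:258,120:220],(312,400),interpolation=cv2.INTER_CUBIC)
D=np.zeros((600,800,3),np.uint8);D[:400,:440]=A;D[:400,440:730]=B
C=cv2.resize(s[200:250,140:200],(240,200));D[400:,:240]=C
D[400:,240:640]=cv2.resize(t[168:218,290:390],(400,200),interpolation=cv2.INTER_CUBIC)
cv2.imwrite("pics/v5.png",D)
E
```

```text
(no output)
```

View pics/v5.png

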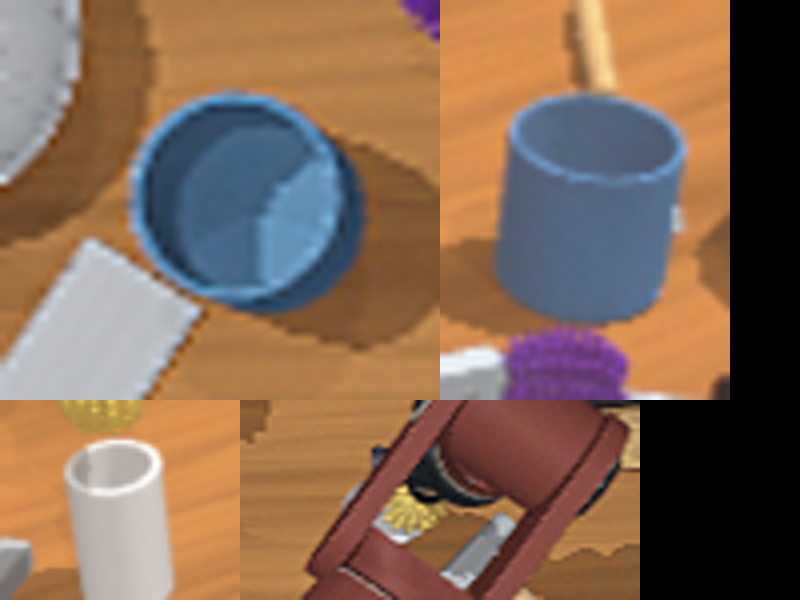

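The cup stands where it was, and the brush is clear above it. The jar rim centre is at (238,196) in the top crop and (597,138) in the scene crop.

```bash
python3 - <<'E'
from h import *
T=lambda u,v:at_z("top",145+(u+.5)/8-.5,165+(v+.5)/8-.5,.095)
print(T(238,196),T(132,196)-T(343,196),T(238,92)-T(238,300))
k=290/45
S=lambda u,v:at_z("scene",300+(u-440+.5)/k-.5,160+(v+.5)*62/400-.5,.095)
print(S(597,138),S(509,138)-S(685,138))
E
```

```text
[0.4913145  0.28358037 0.095     ] [0.00269459 0.0959027  0.        ] [ 0.09498648 -0.00093694  0.        ]
[0.48955534 0.28809003 0.095     ] [-0.04689912 -0.08501969  0.        ]
```

servo_tool --pt "0 -1 18 0 0" --pt "0 -2 36 0 0" --pt "0 -3 50 0 0" --pt "0 -3 50 0 0" --pt "0 -3 50 0 0" --pt "0 -3 50 0 0" --pt "0 -3 50 0 0" --pt "0 -3 50 0 0" --pt "0 -3 50 0 0" --pt "0 -3 50 0 0" --pt "0 -3 46 0 0" --pt "0 -2 30 0 0"

```text
t: 25.18
tool_pos: [0.4929, 0.2637, 0.3235]
tool_rot: [0.003, -3.14, -0.0]
contact_force: [0.5, -0.7, -1.2]
opening: 0.0217
grip_force: 88.4
```

servo_tool --pt "0 -1 16 0 0" --pt "0 0 8 0 0" --pt "0 0 0 0 0" --pt "0 0 0 0 0"

```text
t: 25.68
tool_pos: [0.4954, 0.2842, 0.3241]
tool_rot: [0.003, 3.142, -0.0]
contact_force: [0.5, -0.2, -2.1]
opening: 0.0223
grip_force: 88.4
```

```bash
python3 - <<'E'
from h import *
o=get_obs();print(o["t"],o["tool_pos"])
w=get_image("wrist")[:,:,::-1];s=get_image("scene")[:,:,::-1]
A=cv2.resize(w[:, 90:410],(480,576),interpolation=cv2.INTER_CUBIC)
B=cv2.resize(s[100:244,280:360],(320,576),interpolation=cv2.INTER_CUBIC)
cv2.imwrite("pics/v6.png",np.hstack([A,B]))
p=o["tool_pos"]
for h in(0,32,115,200):print(h,(proj("scene",[p[0],p[1],p[2]-.1675+h/1000])-[280,100])*4+[481.5,1.5])
E
```

```text
25.675 [0.49538095 0.28417115 0.32407291]
0 [666.76034209 267.64574771]
32 [671.44026554 234.24603252]
115 [684.19670127 143.20579988]
200 [698.26995276  42.76770596]
```

View pics/v6.png

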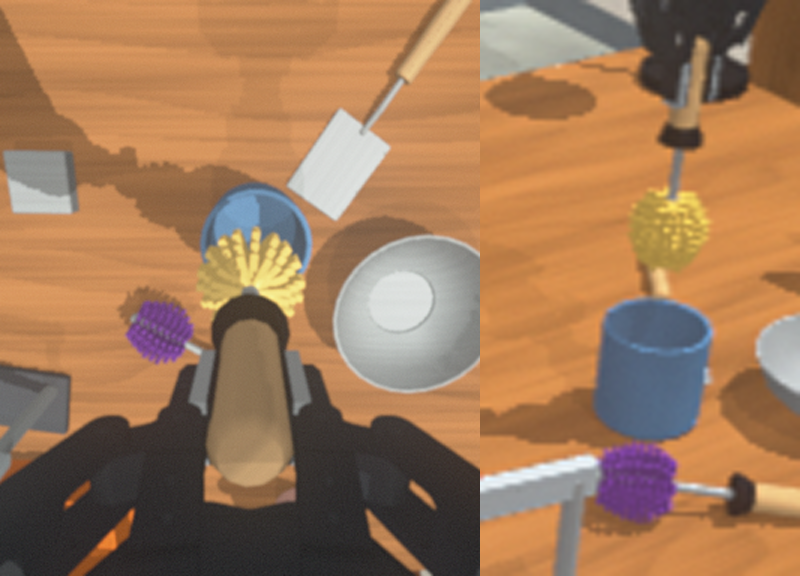

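The head hangs above the jar. The jar centre is at (256,240) in the wrist half against a head at x = 251, so I shift y by about +4 mm and then lower.

servo_tool --pt "0 0 2 5 0" --pt "0 0 2 12 0" --pt "0 0 0 15 0" --pt "0 0 0 15 0" --pt "0 0 0 13 0" --pt "0 0 0 10 0" --pt "0 0 0 10 0" --pt "0 0 0 10 0" --pt "0 0 0 10 0" --pt "0 0 0 10 0" --pt "0 0 0 10 0" --pt "0 0 0 0 0"

```text
t: 27.28
tool_pos: [0.4947, 0.2887, 0.2026]
tool_rot: [-0.001, -3.14, 0.001]
contact_force: [-0.1, 0.7, -1.0]
opening: 0.0218
grip_force: 88.4
```

servo_tool --pt "0 0 0 6 0" --pt "0 0 0 6 0" --pt "0 0 0 5 0" --pt "0 0 0 4 0" --pt "0 0 0 2 0" --pt "0 0 0 1 0" --pt "0 0 0 0 0"

```text
t: 28.15
tool_pos: [0.4954, 0.289, 0.1801]
tool_rot: [0.001, 3.141, 0.0]
contact_force: [-0.5, -0.2, -0.2]
opening: 0.0219
grip_force: 88.4
```

servo_tool --pt "0 0 0 1 0" --pt "0 0 0 1 0" --pt "0 0 0 1 0" --pt "0 0 0 1 0" --pt "0 0 0 0 0"

```text
t: 28.78
tool_pos: [0.4953, 0.289, 0.176]
tool_rot: [0.001, 3.142, 0.0]
contact_force: [0.4, -0.8, -1.8]
opening: 0.0222
grip_force: 88.4
```

```bash
python3 - <<'E'
from h import *
w=get_image("wrist")[:,:,::-1];s=get_image("scene")[:,:,::-1]
A=cv2.resize(w[:, 90:410],(480,576),interpolation=cv2.INTER_CUBIC)
B=cv2.resize(s[100:244,280:360],(320,576),interpolation=cv2.INTER_CUBIC)
cv2.imwrite("pics/v7.png",np.hstack([A,B]))
E
```

```text
(no output)
```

View pics/v7.png

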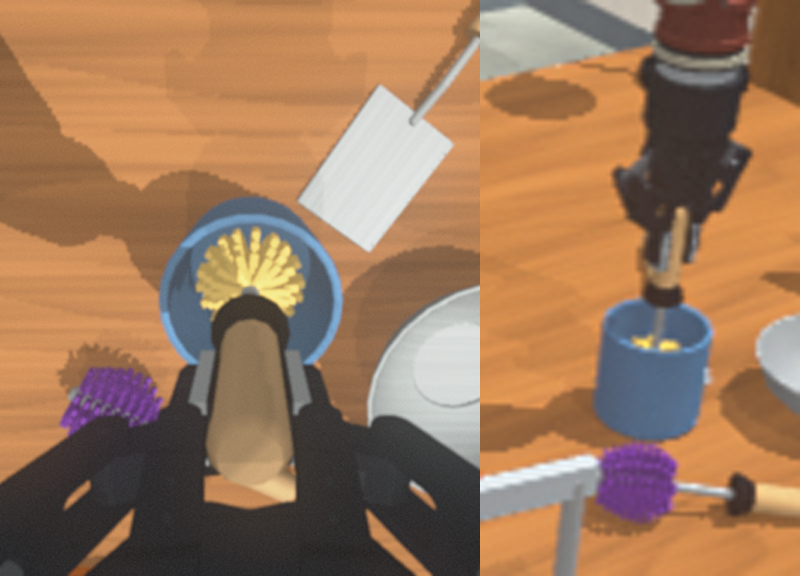

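The head is well inside the jar, with its centre at (251,275) inside the rim that spans x 161 to 342. Now I release gently and rise.

servo_tool --pt "0.3 0 0 0 0" --pt "0.35 0 0 0 0" --pt "0.4 0 0 0 0" --pt "0.5 0 0 0 0" --pt "0.6 0 0 0 0" --pt "0.8 0 0 0 0" --pt "1 0 0 0 0" --pt "1 0 0 0 0" --pt "1 0 0 0 0" --pt "1 0 0 0 0" --pt "1 0 0 0 0" --pt "1 0 0 0 0"

```text
t: 30.38
tool_pos: [0.4953, 0.289, 0.176]
tool_rot: [0.001, 3.142, 0.0]
contact_force: [-0.8, 0.3, -0.9]
opening: 0.0855
grip_force: 0.0
```

servo_tool --pt "1 0 0 -3 0" --pt "1 0 0 -5 0" --pt "1 0 0 -8 0" --pt "1 0 0 -10 0" --pt "1 0 0 -12 0" --pt "1 0 0 -15 0" --pt "1 0 0 -20 0" --pt "1 0 0 -25 0" --pt "1 0 0 -25 0" --pt "1 0 0 -20 0" --pt "1 0 0 0 0" --pt "1 0 0 0 0"

```text
t: 31.88
tool_pos: [0.495, 0.2889, 0.3181]
tool_rot: [-0.001, -3.14, 0.001]
contact_force: [-0.6, 0.0, -0.8]
opening: 0.0856
grip_force: 0.0
```

```bash
python3 - <<'E'
from h import *
s=get_image("scene")[:,:,::-1]
cv2.imwrite("pics/s8.png",cv2.resize(s[90:280,130:380],(790,600),interpolation=cv2.INTER_CUBIC))
E
```

```text
(no output)
```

View pics/s8.png

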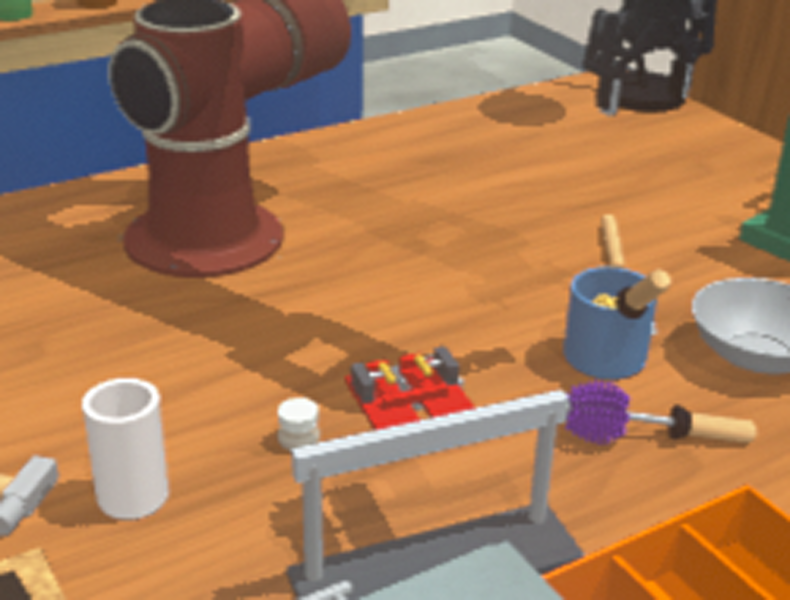

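The brush leans on the rim of the jar at (640,293). The jar and the cup (125,447) stand upright, and the gripper is clear and open.

```bash
python3 -c "
from h import *
print(get_obs()['t'],finish_job())"
```

```text
the job is handed in; nothing more can be done
31.925 None
```

The job is done and handed in at 31.9 s: I unclipped the brush, gave the cup three full strokes down to its floor and up to the rim, and let go of the brush leaning in the blue jar; in the last picture the cup and jar stood upright, but no verdict came back.

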